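# Put the microscope accessories away in their tray

### The job

The microscope session is over: put the short objective, the eyepiece and the flat slider away in the open grey tray, in any order. Set each one down gently on the tray's floor without dropping it, the objective and the eyepiece standing upright as they stand now and the slider lying flat, none on top of another. Leave the longer objective, the culture flask and the capped sample pot where they are.

Things in the scene. Friction and masses are not known exactly. Their poses are not given: they have to be found in the camera images.
- tray: Open grey plastic tray fixed to the bench, 200 (its x) by 260 (its y) by 40 mm high outside; walls and floor 5 mm thick, no dividers, so the inside is 190 by 250 mm and 35 mm deep. Origin at the centre of its underside on the bench; z up.
- short_objective_center (a point): TO LOAD. The short one of two bright aluminium microscope objectives, standing upright, nose up: 42 mm tall, round body 32 mm in diameter from 6 to 28 mm up, base 30 mm in diameter, above 28 mm narrowing to a 14 mm nose. About 110 g. The point is on its axis, half-way up (21 mm above its foot); z up.
- eyepiece_center (a point): TO LOAD. Microscope eyepiece standing on its black rubber eyecup: cup 40 mm in diameter and 10 mm high, above it a straight bright steel barrel 30 mm in diameter up to 56 mm. About 100 g. The point is on its axis, half-way up (28 mm above its foot); z up.
- slider_center (a point): TO LOAD. Flat black slider bar with three round windows in a row, lying flat: 100 mm long (its x) by 34 mm wide (its y) by 12 mm thick. About 70 g. The point is at its centre, 6 mm above the face it lies on; z up.
- long_objective_center (a point): LEAVE. The longer objective, same aluminium and same 32 mm body diameter but 64 mm tall, standing upright. The point is on its axis, half-way up (32 mm).
- flask_center (a point): LEAVE. Small clear plastic culture flask lying flat, 82 mm long with its blue screw cap (the cap at its -x end), 46 mm wide, 26 mm high. The point is 13 mm up; measured from it the flask reaches 44 mm towards the cap and 38 mm the other way. Its x axis runs lengthwise.
- pot_center (a point): LEAVE. White plastic sample pot with a grey screw cap, 42 mm in diameter, 46 mm tall, standing. The point is on its axis, half-way up (23 mm).
Not all that is in view belongs to the job. There is more than one size of the part that bears slider_center; the job needs the largest.

How it is judged:
By the outcome, as a careful person would: the job done as asked, in the order asked, and still so for the second after the job is handed in, with the robot touching nothing.
It also fails if it takes over 72 s, if anything falls off the work surface, if the arm or the gripper's body presses on something with over 40 N, if the wrist force passes 120 N, or if a joint passes its speed limit or range.

### The arm

A 6-joint arm with a two-finger parallel gripper is mounted at the origin on the work surface. World frame = base frame: x ahead of the robot, y to its left, z up, the work surface at z = 0. Lengths are in mm, angles in rad, forces in N, time in s.
With the tool pointing down it reaches from about 275 to 1000 mm from the base axis. Payload 8.4 kg.
Tool frame: the origin (TCP) lies midway between the tips of the shut fingers; the grasp point (between the pads) lies 19 mm behind it (r.grip_point_offset is the distance from the TCP to the grasp point, in mm); z points along the fingers, x is the direction in which the jaws open and shut, and the axes are right-handed (so a half turn about z gives the same grasp; the last joint's range is limited). The gripper opens to 85 mm and grips with 20 to 120 N. Pads are 22 mm wide; open, the fingers measure 114 mm over their backs; the gripper's body (76 mm by 85 mm) begins 54 mm behind the grasp point. The pads swing forward as they close: fully open they stand 13 mm farther back than shut.
Start: joints at [1.251, 0.353, 1.633, -0, 1.155, -0.002], TCP at [195.297, 593.706, 231.281] pointing down, gripper open.
Joint ranges: [-2.63, 2.63], [-0.92, 2.1], [0.06, 2.66], [-1.3, 4.44], [0, 2.69], [-3.02, 3.02]. Speed limits (rad/s): [2.22, 2.22, 2.79, 3.14, 3.14, 3.14].

### API

Orientations are given as [roll, pitch, yaw] about the fixed x, y, z axes, in that order (R = Rz(yaw) Ry(pitch) Rx(roll)).
In Python, from rig import monitor, vision, sign_off, r gives the robot as it stands.
- The arm moves only by the shell command python3 -m inch 'ROWS' [FORCE]. ROWS is JSON, a list of rows, each an object with "dp": the shift along the tool's x, y, z in mm, a list of three; "angular": the turn, a rotation vector about the tool's x, y, z in rad, a list of three; "fingers": the closure in counts, from 0 (fully open) to 255 (shut). A call has 1 to 12 rows; each row is the pose to reach, as a shift and turn from the pose commanded when the call began, along the tool's axes at that moment; what a row does not reach only later rows make up. A row lasts 1/12 s, in which the tool goes at most 41.7 mm and 7.16 degrees, less where a joint would pass 70% of its speed; a pose out of reach is approached as far as the arm can. A call with a gripper value outside its range is refused whole. The fingers move at their own pace and stop on an object; FORCE is the grip in N (left out, the last holds). Time passes only in rows, so rows that repeat a pose let the fingers close. It gives the time, the measured TCP pose, the force and the opening at its end, in the units of the state.
- monitor.sense(): the state, without advancing time (a new reading comes with each control period).
- vision.grab_frame(name): name is "scene" or "side" or "wrist"; returns (picture, depth): 384x512x3 uint8, blue, green, red; 384x512 float32, mm along the optical axis (not along the pixel's ray), 0 where there is no reading.
- vision.camera_params(name): a dict with "fx", "fy", "cx", "cy" (pixels), "R" (3x3) and "t" (3): a world point X has camera coordinates R X + t. Camera axes: x right, y down, z forward; pixel columns grow to the right and rows downward; lengths in mm; the calibration is good to about 2 mm. A picture is of the moment at which its call begins: read the wrist's pose just before it. camera_params takes no time and is no camera call; for the wrist camera it gives the pose at the moment of the call.
- sign_off(): hands the job in, once; it reports no verdict.
The state is a dict: "clock": time; "qpos": joint angles; "qvel": joint speeds; "joint_efforts": joint torques, N m; "eef_pos": TCP position; "tcp_rot": TCP orientation; "contact_force": force on the tool from outside, world axes, zero at the start; "wrist_torque": the same for the moment, N m; "opening": opening from 0.0 (shut) to 1.0 (fully open).
Only numpy, scipy, OpenCV 4.12 (cv2) and the standard library are available. Lean on these libraries where they do the work, as an engineer would, in place of code of your own. Each camera call takes 0.05 s, during which the arm holds its last target.

## Working session

There is one attempt and no reset: what is moved stays moved. The work goes in short steps, Python scripts to look and compute and a shell command to move; the robot and the scene stay as the last step left them, time stands still between calls to the robot, and variables do not carry over. Pictures are saved under pics/ and viewed, and the job is handed in when it is done.

```bash
ls; mkdir -p pics
python3 - <<'E'
from rig import monitor, vision, r
import cv2, numpy as np
print(monitor.sense()); print(r.grip_point_offset)
for n in ["scene","side","wrist"]:
    p,d=vision.grab_frame(n); cv2.imwrite(f"pics/{n}0.png",p); np.save(f"pics/{n}0.npy",d)
    c=vision.camera_params(n); print(n,c)
    import pickle; pickle.dump(c,open(f"pics/{n}0.pkl","wb"))
E
```

```text
pics
{'clock': 0.0, 'qpos': array([ 1.25059329e+00,  3.53662292e-01,  1.63414203e+00,  1.28323095e-05,
        1.15518183e+00, -2.38550963e-03]), 'qvel': array([ 0.00153826, -0.00010942, -0.00139165, -0.00026514,  0.00060565,
        0.0014085 ]), 'joint_efforts': array([ 1.99564318e-03, -6.05228090e+01, -3.42080534e+01,  2.85400338e-04,
        9.00878134e-03,  2.34737217e-05]), 'eef_pos': array([195.14671917, 593.2525092 , 230.54946389]), 'tcp_rot': array([-3.14157760e+00,  1.39346010e-03,  1.25297362e+00]), 'contact_force': array([-0.24822524,  0.50234349, -0.41318173]), 'wrist_torque': array([ 0.02555023, -0.00172935, -0.0446556 ]), 'opening': 1.0028498688693157}
18.700000000000003
scene {'fx': 377.9112533391549, 'fy': 377.9112533391549, 'cx': 257.375377173958, 'cy': 189.88609972907838, 'R': array([[-0.14175945,  0.98978346,  0.01526313],
       [ 0.59333478,  0.09730094, -0.79905342],
       [-0.79237497, -0.10421722, -0.60106628]]), 't': array([ 165.81763572, -230.46469648, 1318.52950105])}
side {'fx': 376.2903061970285, 'fy': 376.2903061970285, 'cx': 256.16584518696095, 'cy': 193.15058840153836, 'R': array([[ 0.89708418, -0.44147894,  0.01833917],
       [-0.27462388, -0.58958841, -0.75958359],
       [ 0.34615272,  0.67637405, -0.65015109]]), 't': array([-481.88379013,   85.65785549,  890.2005495 ])}
wrist {'fx': 317.91577579866043, 'fy': 317.91577579866043, 'cx': 253.3206386761333, 'cy': 195.37103149931153, 'R': array([[ 0.3116147 ,  0.95020751, -0.00139944],
       [ 0.90828485, -0.29743314,  0.29419748],
       [ 0.27913242, -0.09294735, -0.95574363]]), 't': array([-623.37259634,  -39.06805886,  379.01901629])}
```

View pics/scene0.png

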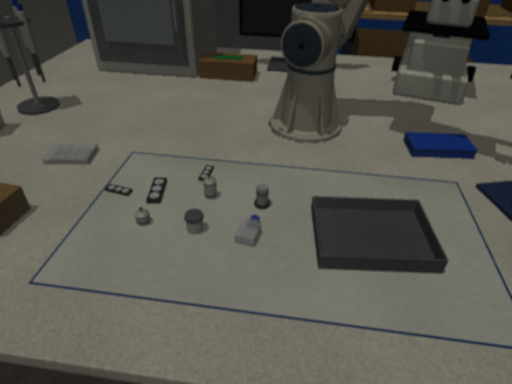

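View pics/side0.png

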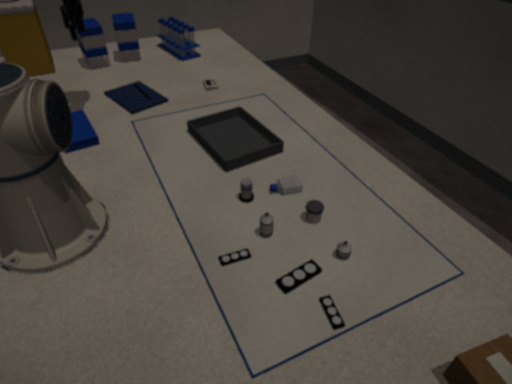

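View pics/wrist0.png

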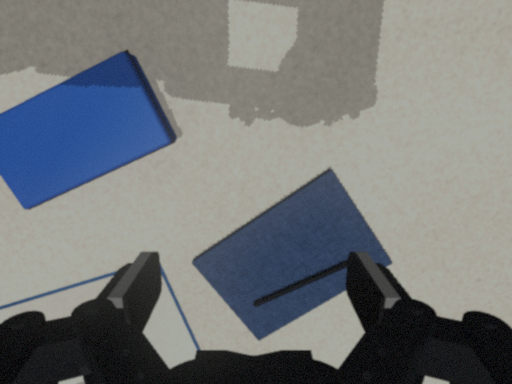

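The arm is out of view of the objects. Slider candidates in the scene picture are (118,189), (157,189) and (206,172). The one at (157,189) looks largest. Objectives are at (142,215), which looks short, and (210,187), which looks long. The eyepiece is at (262,195) and the pot at (194,220). Next is a close crop plus measurements.

```bash
cat > h.py <<'E'
import numpy as np, cv2, pickle
def ray(c,u,v,z):
    R=c['R'];t=c['t'];C=-R.T@t
    d=R.T@np.array([(u-c['cx'])/c['fx'],(v-c['cy'])/c['fy'],1.])
    return C+d*(z-C[2])/d[2]
def proj(c,X):
    p=c['R']@np.asarray(X,float)+c['t'];return c['fx']*p[0]/p[2]+c['cx'],c['fy']*p[1]/p[2]+c['cy']
def tri(cs,uvs):
    A=[];b=[]
    for c,(u,v) in zip(cs,uvs):
        C=-c['R'].T@c['t'];d=c['R'].T@np.array([(u-c['cx'])/c['fx'],(v-c['cy'])/c['fy'],1.]);d/=np.linalg.norm(d)
        P=np.eye(3)-np.outer(d,d);A.append(P);b.append(P@C)
    return np.linalg.solve(sum(A),sum(b))
E
python3 - <<'E'
from h import *
a=cv2.imread('pics/scene0.png')[150:265,90:290]; b=cv2.imread('pics/side0.png')[165:335,205:365]
cv2.imwrite('pics/ca.png',cv2.convertScaleAbs(cv2.resize(a,None,fx=4,fy=4,interpolation=cv2.INTER_CUBIC),alpha=1.3))
cv2.imwrite('pics/cb.png',cv2.convertScaleAbs(cv2.resize(b,None,fx=3.5,fy=3.5,interpolation=cv2.INTER_CUBIC),alpha=1.3))
S=pickle.load(open('pics/scene0.pkl','rb'));D=pickle.load(open('pics/side0.pkl','rb'))
for n,u,w in [('slider',(157,189.5),(299,276)),('short',(142,215),(344,250)),('long',(210,187),(266.5,225)),('eye',(262,195),(246,190)),('pot',(194,221),(314,211)),('flask',(248,231),(288,186)),('s2',(118,189),(331.5,312)),('s3',(206,172),(235,256.5))]:
    print(n,tri([S,D],[u,w]).round(1))
for q in [(312,198),(417,200),(445,268),(316,268)]: print('tray rim scene',ray(S,*q,40).round())
for q in [(188,131),(243,108),(282,149),(229,166)]: print('tray rim side',ray(D,*q,40).round())
E
```

```text
slider [ 455.2 -369.6    5.4]
short [ 574.7 -360.7   20. ]
long [ 451.5 -226.3   28.1]
eye [462.2 -90.6  27.3]
pot [ 580.3 -231.5   25.1]
flask [ 579.7 -106.5   11.3]
s2 [ 468.4 -470.7    5. ]
s3 [ 354.7 -263.3    5.2]
tray rim scene [470.  33.  40.]
tray rim scene [437. 286.  40.]
tray rim scene [653. 299.  40.]
tray rim scene [693.  47.  40.]
tray rim side [413. 226.  40.]
tray rim side [630. 291.  40.]
tray rim side [629.  18.  40.]
tray rim side [457.   7.  40.]
```

View pics/ca.png

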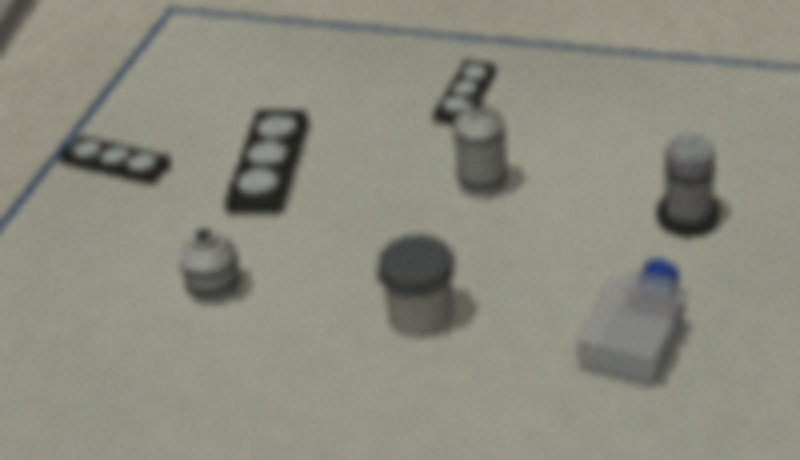

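View pics/cb.png

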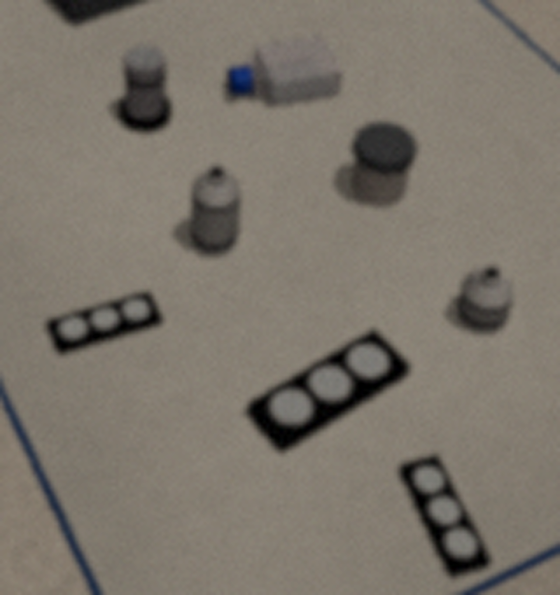

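The largest slider is confirmed at scene (157,189). The short objective is at (142,215), and its height of about 20 mm at the midpoint fits. I'll take the tray and slider poses from depth and colour masks.

Run:
```python
from h import *
for n in ['scene','side']:
    c=pickle.load(open(f'pics/{n}0.pkl','rb'));d=np.load(f'pics/{n}0.npy');im=cv2.imread(f'pics/{n}0.png')
    v,u=np.mgrid[:384,:512]; P=np.stack([(u-c['cx'])/c['fx']*d,(v-c['cy'])/c['fy']*d,d],-1)
    W=(P-c['t'])@c['R']
    ok=(d>0)
    m=ok&(W[...,2]>33)&(W[...,2]<46)&(W[...,0]>400)&(W[...,0]<720)&(W[...,1]>10)&(W[...,1]<330)
    print(n,'bench z',np.median(W[...,2][ok&(W[...,0]>350)&(W[...,0]<700)&(W[...,1]>-500)&(W[...,1]<0)]),m.sum())
    if m.sum()>20: print('rim',cv2.minAreaRect(W[m][:,:2].astype(np.float32)))
    f=ok&(W[...,2]>0)&(W[...,2]<12)&(W[...,0]>480)&(W[...,0]<650)&(W[...,1]>70)&(W[...,1]<270); print('floor',np.median(W[...,2][f]))
    g=im.max(2); k=((g<75)).astype(np.uint8)
    cn,_=cv2.findContours(k,cv2.RETR_EXTERNAL,cv2.CHAIN_APPROX_NONE)
    for q in cn:
        if cv2.contourArea(q)<60: continue
        w=np.array([ray(c,a,b,12)[:2] for a,b in q[:,0]],np.float32)
        if w[:,0].min()>300 and w[:,0].max()<740 and w[:,1].min()>-520 and w[:,1].max()<350: print('dark',cv2.minAreaRect(w))
```

```text
scene bench z 0.7840227349162963 1125
rim ((543.5211791992188, 172.8027801513672), (205.9972381591797, 260.9819030761719), 6.419241428375244)
floor 4.316374178097896
dark ((581.4520874023438, -354.6634521484375), (33.84043502807617, 30.631074905395508), 37.36400604248047)
dark ((564.0652465820312, -236.65786743164062), (85.64429473876953, 42.3858757019043), 23.126205444335938)
dark ((532.0570678710938, 178.3843994140625), (243.48831176757812, 278.0986633300781), 5.932571887969971)
dark ((455.06805419921875, -91.04904174804688), (77.96043395996094, 40.425724029541016), 9.204007148742676)
dark ((479.0032958984375, -466.08221435546875), (79.11213684082031, 29.988845825195312), 78.43431091308594)
dark ((444.5682067871094, -226.92483520507812), (64.77466583251953, 31.011024475097656), 17.907718658447266)
dark ((464.7748718261719, -365.4029235839844), (107.79641723632812, 38.644691467285156), 9.109309196472168)
side bench z 0.6692472769406359 532
rim ((541.4081420898438, 171.4795684814453), (202.8293914794922, 266.1855773925781), 6.281948566436768)
floor 4.45122831746223
dark ((464.9518127441406, -472.8730773925781), (72.87618255615234, 28.329153060913086), 79.9430923461914)
dark ((452.0555725097656, -373.3161315917969), (106.00981903076172, 40.24723434448242), 8.84975814819336)
dark ((351.3370666503906, -269.30780029296875), (30.306730270385742, 71.43688201904297), 85.94438934326172)
dark ((579.1221313476562, -356.0669860839844), (58.415802001953125, 33.80048751831055), 33.13218688964844)
dark ((454.05706787109375, -208.76788330078125), (80.93075561523438, 39.95148849487305), 61.96474838256836)
dark ((586.9736938476562, -218.39015197753906), (87.51419067382812, 46.7983512878418), 40.31196212768555)
dark ((463.91748046875, -82.09962463378906), (76.84797668457031, 41.79306411743164), 64.96764373779297)
dark ((568.085205078125, -110.84293365478516), (53.21604537963867, 85.23399353027344), 57.021728515625)
```

```bash
cat >> h.py <<'E'
from scipy.spatial.transform import Rotation as Ro
def go(target,yaw,st=None):
    """print dp, angular from present pose to TCP target (world), pointing down with yaw"""
    from rig import monitor
    s=monitor.sense() if st is None else st
    R0=Ro.from_euler('xyz',s['tcp_rot']); R1=Ro.from_euler('xyz',[np.pi,0,yaw])
    dp=R0.inv().apply(np.array(target)-s['eef_pos']); rv=(R0.inv()*R1).as_rotvec()
    print('t',round(s['clock'],2),'at',s['eef_pos'].round(1),s['tcp_rot'].round(3),'op',round(s['opening'],3),'F',s['contact_force'].round(1))
    print('dp',dp.round(1),'ang',rv.round(4))
E
python3 - <<'E'
from h import *
from rig import monitor,vision
s=monitor.sense();c=vision.camera_params('wrist');R0=Ro.from_euler('xyz',s['tcp_rot']).as_matrix()
C=-c['R'].T@c['t']; print('cam in tool',R0.T@(C-s['eef_pos']), 'view dir in tool',R0.T@c['R'][2])
print(proj(c,s['eef_pos']),proj(c,s['eef_pos']+[0,0,-150]))
go([490,-365,200],-1.41)
E
```

```text
cam in tool [  -0.97107017  -74.74229197 -142.14843234] view dir in tool [-5.59915948e-05  2.94190264e-01  9.55746873e-01]
(np.float64(255.23690535677085), np.float64(255.02207291782236)) (np.float64(254.5464070426928), np.float64(180.05335192887347))
t 0.15 at [195.2 593.4 230.7] [3.142e+00 1.000e-03 1.253e+00] op 0.999 F [-0.4 -0.3  0.3]
dp [-818.2  579.5   31.6] ang [1.400e-03 3.000e-04 2.663e+00]
```

```bash
python3 -m inch '[{"dp":[-818,580,20],"angular":[0,0,2.66],"fingers":0},{"dp":[-818,580,20],"angular":[0,0,2.66],"fingers":0},{"dp":[-818,580,20],"angular":[0,0,2.66],"fingers":0},{"dp":[-818,580,20],"angular":[0,0,2.66],"fingers":0},{"dp":[-818,580,20],"angular":[0,0,2.66],"fingers":0},{"dp":[-818,580,20],"angular":[0,0,2.66],"fingers":0},{"dp":[-818,580,20],"angular":[0,0,2.66],"fingers":0},{"dp":[-818,580,20],"angular":[0,0,2.66],"fingers":0},{"dp":[-818,580,20],"angular":[0,0,2.66],"fingers":0},{"dp":[-818,580,20],"angular":[0,0,2.66],"fingers":0},{"dp":[-818,580,20],"angular":[0,0,2.66],"fingers":0},{"dp":[-818,580,20],"angular":[0,0,2.66],"fingers":0}]' 40; python3 -c "
from h import *
go([490,-365,200],-1.41)"
```

```text
clock: 1.15
eef_pos: [342.5, 114.1, 221.5]
tcp_rot: [-3.141, -0.001, -0.253]
contact_force: [1.6, 1.2, -0.1]
opening: 1.0
t 1.15 at [342.5 114.1 221.5] [-3.141e+00 -1.000e-03 -2.530e-01] op 1.0 F [ 1.6  1.2 -0.1]
dp [262.6 427.   21.5] ang [-7.0000e-04 -3.0000e-04  1.1573e+00]
```

```bash
python3 -m inch '[{"dp":[263,427,20],"angular":[0,0,1.157],"fingers":0},{"dp":[263,427,20],"angular":[0,0,1.157],"fingers":0},{"dp":[263,427,20],"angular":[0,0,1.157],"fingers":0},{"dp":[263,427,20],"angular":[0,0,1.157],"fingers":0},{"dp":[263,427,20],"angular":[0,0,1.157],"fingers":0},{"dp":[263,427,20],"angular":[0,0,1.157],"fingers":0},{"dp":[263,427,20],"angular":[0,0,1.157],"fingers":0},{"dp":[263,427,20],"angular":[0,0,1.157],"fingers":0},{"dp":[263,427,20],"angular":[0,0,1.157],"fingers":0},{"dp":[263,427,20],"angular":[0,0,1.157],"fingers":0},{"dp":[263,427,20],"angular":[0,0,1.157],"fingers":0},{"dp":[263,427,20],"angular":[0,0,1.157],"fingers":0}]'
python3 - <<'E'
from h import *
from rig import monitor,vision
c=vision.camera_params('wrist');p,d=vision.grab_frame('wrist')
cv2.imwrite('pics/w1.png',p);np.save('pics/w1.npy',d);pickle.dump(c,open('pics/w1.pkl','wb'))
go([490,-365,200],-1.41)
E
```

```text
clock: 2.15
eef_pos: [492.6, -362.7, 201.0]
tcp_rot: [3.141, 0.0, -1.405]
contact_force: [1.3, -0.0, -0.0]
opening: 1.0
t 2.2 at [ 495.  -369.4  200.9] [-3.14  -0.005 -1.405] op 0.997 F [ 2.8 -5.4  0.2]
dp [-5.1  4.2  0.8] ang [-0.0016 -0.0049  0.0045]
```

View pics/w1.png

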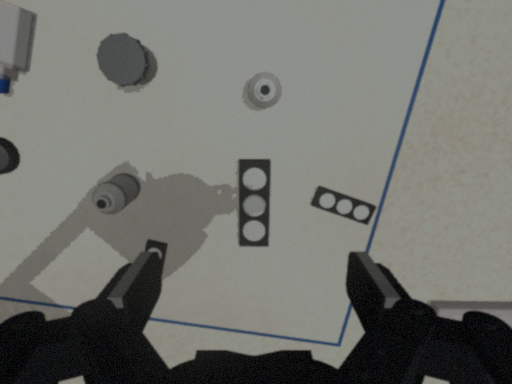

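The wrist view shows the slider at (254,202), the short objective at (264,90), the long one at (115,193), and a small slider at (344,205). The arm was still settling, so I'm retaking the picture and measuring.

```bash
cat > look.py <<'E'
import sys
from h import *
from rig import monitor,vision
n=sys.argv[1]
s=monitor.sense();c=vision.camera_params('wrist');p,d=vision.grab_frame('wrist')
cv2.imwrite(f'pics/{n}.png',p);np.save(f'pics/{n}.npy',d);pickle.dump(c,open(f'pics/{n}.pkl','wb'))
print(s['eef_pos'].round(1),np.abs(s['qvel']).max().round(3))
v,u=np.mgrid[:384,:512]; P=np.stack([(u-c['cx'])/c['fx']*d,(v-c['cy'])/c['fy']*d,d],-1)
W=(P-c['t'])@c['R']; z=np.where((d>180),W[...,2],0); z[250:]=0
print('bench z',np.median(W[...,2][:240]).round(1))
m=(z>5).astype(np.uint8)
k,lab,st,ce=cv2.connectedComponentsWithStats(m)
for i in range(1,k):
    if st[i,4]<150: continue
    w=W[lab==i]; h=np.percentile(w[:,2],98); r=cv2.minAreaRect(w[:,:2].astype(np.float32)); t=w[w[:,2]>h-5]
    print('px',ce[i].round(),'h',h.round(1),'rect',np.round(r[0],1),np.round(r[1],1),round(r[2],1),'top c',((t.max(0)+t.min(0))/2).round(1)[:2],'d',np.ptp(t,axis=0).round(1)[:2])
E
python3 look.py w2
python3 - <<'E'
from h import *
c=pickle.load(open('pics/w2.pkl','rb'));im=cv2.imread('pics/w2.png').max(2)
k=(im<75).astype(np.uint8);cn,_=cv2.findContours(k[:262],cv2.RETR_EXTERNAL,cv2.CHAIN_APPROX_NONE)
for q in cn:
    if cv2.contourArea(q)<200: continue
    w=np.array([ray(c,a,b,12)[:2] for a,b in q[:,0]],np.float32);print('dark',q[:,0].mean(0).round(),cv2.minAreaRect(w))
E
```

```text
[ 495.  -369.4  200.9] 0.114
bench z 0.1
px [10. 42.] h 26.6 rect [ 569.1 -123. ] [13.5 80.6] 77.6 top c [ 581.5 -128.3] d [55.9 14.2]
px [117.  62.] h 47.1 rect [ 578.6 -233. ] [43.1 42.8] 73.4 top c [ 578.5 -232.9] d [44.2 44.7]
px [256.  92.] h 42.8 rect [ 574.7 -360.4] [31.7 31.3] 74.2 top c [ 574.9 -360.5] d [13.3 13.4]
px [  3. 160.] h 10.8 rect [ 462.8 -107.6] [ 9.  32.3] 89.6 top c [ 462.5 -107.6] d [31.6  9.2]
px [247. 204.] h 13.4 rect [ 455.2 -370.9] [99.9 34. ] 9.1 top c [ 455.3 -370.8] d [102.8  48.3]
px [108. 195.] h 64.6 rect [ 451.4 -229. ] [32.2 29.9] 50.3 top c [ 450.5 -228.1] d [13.8 14.4]
px [336. 207.] h 9.5 rect [ 469.1 -470.4] [69.9 23.7] 80.0 top c [ 469.4 -470.4] d [33.9 70.7]
dark [148. 252.] ((381.5630187988281, -267.04449462890625), (27.03241539001465, 27.569795608520508), 0.9468541145324707)
dark [336. 206.] ((471.3064880371094, -467.5733947753906), (68.81857299804688, 23.048612594604492), 79.97407531738281)
dark [116. 187.] ((451.2203369140625, -231.0224151611328), (33.06093978881836, 31.774578094482422), 36.64295959472656)
dark [246. 203.] ((456.4785461425781, -370.141357421875), (98.78556823730469, 33.01900863647461), 9.031472206115723)
dark [  4. 159.] ((465.35797119140625, -112.93478393554688), (11.232309341430664, 32.80756759643555), 86.40635681152344)
dark [132.  69.] ((574.3056640625, -237.71881103515625), (27.359289169311523, 45.65226745605469), 73.34761047363281)
```

```bash
python3 -c "
from h import *
go([455.5,-370.6,60],-1.413)"
```

```text
t 2.25 at [ 493.8 -365.9  200.6] [-3.141e+00 -2.000e-03 -1.407e+00] op 0.999 F [ 0.8 -0.2 -0.1]
dp [ -1.9  38.7 140.6] ang [-0.0008 -0.0022  0.006 ]
```

```bash
python3 -m inch '[{"dp":[-2,39,140],"angular":[0,0,0.006],"fingers":0},{"dp":[-2,39,140],"angular":[0,0,0.006],"fingers":0},{"dp":[-2,39,140],"angular":[0,0,0.006],"fingers":0},{"dp":[-2,39,140],"angular":[0,0,0.006],"fingers":0},{"dp":[-2,39,140],"angular":[0,0,0.006],"fingers":0},{"dp":[-2,39,140],"angular":[0,0,0.006],"fingers":0},{"dp":[-2,39,140],"angular":[0,0,0.006],"fingers":0}]'; python3 -c "
from h import *
go([455.5,-370.6,1],-1.413)"
```

```text
clock: 2.83
eef_pos: [455.1, -365.6, 62.9]
tcp_rot: [-3.14, -0.002, -1.41]
contact_force: [0.6, 0.5, 0.6]
opening: 0.999
t 2.83 at [ 455.1 -365.6   62.9] [-3.14e+00 -2.00e-03 -1.41e+00] op 0.999 F [0.6 0.5 0.6]
dp [ 4.8  0.5 61.9] ang [-0.0016 -0.0016  0.0031]
```

```bash
python3 -m inch '[{"dp":[5,0.5,25],"angular":[0,0,0.003],"fingers":0},{"dp":[5,0.5,40],"angular":[0,0,0.003],"fingers":0},{"dp":[5,0.5,50],"angular":[0,0,0.003],"fingers":0},{"dp":[5,0.5,54],"angular":[0,0,0.003],"fingers":0},{"dp":[5,0.5,54],"angular":[0,0,0.003],"fingers":0},{"dp":[5,0.5,54],"angular":[0,0,0.003],"fingers":0}]'; python3 -c "
from h import *
go([455.5,-370.6,1],-1.413)"
```

```text
clock: 3.33
eef_pos: [454.9, -370.4, 8.4]
tcp_rot: [-3.141, -0.001, -1.413]
contact_force: [0.3, -0.3, 0.8]
opening: 1.001
t 3.33 at [ 454.9 -370.4    8.4] [-3.141e+00 -1.000e-03 -1.413e+00] op 1.001 F [ 0.3 -0.3  0.8]
dp [ 0.3 -0.6  7.4] ang [-0.0009 -0.0011  0.0003]
```

```bash
python3 -m inch '[{"dp":[0,0,4],"angular":[0,0,0],"fingers":0},{"dp":[0,0,7],"angular":[0,0,0],"fingers":60},{"dp":[0,0,7],"angular":[0,0,0],"fingers":120},{"dp":[0,0,7],"angular":[0,0,0],"fingers":200},{"dp":[0,0,7],"angular":[0,0,0],"fingers":200},{"dp":[0,0,7],"angular":[0,0,0],"fingers":200},{"dp":[0,0,7],"angular":[0,0,0],"fingers":200},{"dp":[0,0,7],"angular":[0,0,0],"fingers":200},{"dp":[0,0,7],"angular":[0,0,0],"fingers":200},{"dp":[0,0,7],"angular":[0,0,0],"fingers":200},{"dp":[0,0,7],"angular":[0,0,0],"fingers":200}]' 50; python3 -c "
from h import *
go([455.5,-370.6,150],-1.413)"
```

```text
clock: 4.25
eef_pos: [454.4, -370.3, 0.8]
tcp_rot: [-3.141, -0.001, -1.413]
contact_force: [0.1, -0.2, 6.2]
opening: 0.381
t 4.25 at [ 454.4 -370.3    0.8] [-3.141e+00 -1.000e-03 -1.413e+00] op 0.381 F [ 0.1 -0.2  6.2]
dp [   0.5   -1.1 -149.2] ang [-0.0004 -0.0005 -0.    ]
```

```bash
python3 -m inch '[{"dp":[0,0,-5],"angular":[0,0,0],"fingers":200},{"dp":[0,0,-20],"angular":[0,0,0],"fingers":200},{"dp":[0,0,-50],"angular":[0,0,0],"fingers":200},{"dp":[0,0,-85],"angular":[0,0,0],"fingers":200},{"dp":[0,0,-120],"angular":[0,0,0],"fingers":200},{"dp":[0,0,-120],"angular":[0,0,0],"fingers":200}]'; python3 look.py w3 | head -1; python3 -c "
from h import *
go([534,246.5,120],-1.461)"
```

```text
clock: 4.75
eef_pos: [457.0, -372.4, 126.9]
tcp_rot: [-3.136, -0.007, -1.413]
contact_force: [1.5, -0.8, 0.2]
opening: 0.378
[ 457.  -372.4  126.9] 0.105
t 4.8 at [ 456.  -371.6  124.1] [-3.137 -0.005 -1.413] op 0.38 F [-0.   0.3 -0.6]
dp [-598.2 -174.1    1.9] ang [-0.0045 -0.0048  0.048 ]
```

View pics/w3.png

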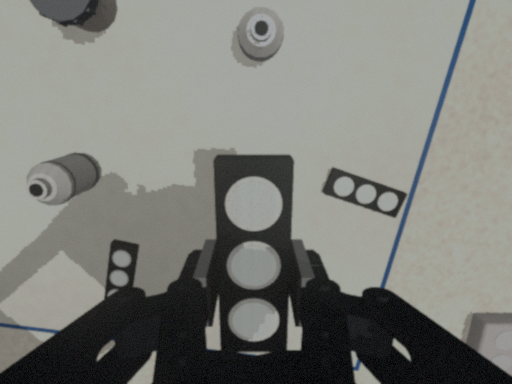

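The slider at (254,260) is held centred and level. Carrying it to the tray.

```bash
python3 -m inch '[{"dp":[-20,-6,0],"angular":[0,0,0.01],"fingers":200},{"dp":[-55,-16,0],"angular":[0,0,0.048],"fingers":200},{"dp":[-95,-28,0],"angular":[0,0,0.048],"fingers":200},{"dp":[-135,-39,0],"angular":[0,0,0.048],"fingers":200},{"dp":[-175,-51,0],"angular":[0,0,0.048],"fingers":200},{"dp":[-215,-63,0],"angular":[0,0,0.048],"fingers":200},{"dp":[-255,-74,0],"angular":[0,0,0.048],"fingers":200},{"dp":[-295,-86,0],"angular":[0,0,0.048],"fingers":200},{"dp":[-335,-97,0],"angular":[0,0,0.048],"fingers":200},{"dp":[-375,-109,0],"angular":[0,0,0.048],"fingers":200},{"dp":[-415,-121,0],"angular":[0,0,0.048],"fingers":200},{"dp":[-450,-131,0],"angular":[0,0,0.048],"fingers":200}]'; python3 -c "
from h import *
go([534,246.5,120],-1.461)"
```

```text
clock: 5.8
eef_pos: [511.7, 97.3, 119.2]
tcp_rot: [3.14, 0.0, -1.461]
contact_force: [0.0, 0.5, -1.2]
opening: 0.378
t 5.8 at [511.7  97.3 119.2] [ 3.14   0.    -1.461] op 0.378 F [ 0.   0.5 -1.2]
dp [-145.8  -38.5   -0.8] ang [0.0018 0.     0.0005]
```

```bash
python3 -m inch '[{"dp":[-40,-10,0],"angular":[0,0,0],"fingers":200},{"dp":[-80,-21,0],"angular":[0,0,0],"fingers":200},{"dp":[-115,-30,0],"angular":[0,0,0],"fingers":200},{"dp":[-135,-36,0],"angular":[0,0,0],"fingers":200},{"dp":[-146,-38,0],"angular":[0,0,0],"fingers":200},{"dp":[-146,-38,0],"angular":[0,0,0],"fingers":200},{"dp":[-146,-38,0],"angular":[0,0,0],"fingers":200}]'; python3 look.py w4 ; python3 -c "
from h import *
go([534,246.5,6],-1.461)"
```

```text
clock: 6.38
eef_pos: [533.5, 243.5, 119.3]
tcp_rot: [3.139, -0.001, -1.46]
contact_force: [-0.4, -0.9, -1.5]
opening: 0.386
[533.5 243.5 119.3] 0.027
bench z 3.4
px [274. 101.] h 40.6 rect [615.3 214.4] [134.  287.7] 36.4 top c [570.6 198.2] d [161.7 226.2]
px [498. 194.] h 38.4 rect [569.   56.6] [135.7  20.5] 7.4 top c [533.7  44. ] d [35.6  8.2]
t 6.43 at [533.6 242.9 119.5] [ 3.140e+00 -1.000e-03 -1.461e+00] op 0.383 F [-0.1 -1.  -1.1]
dp [ -3.7  -1.  113.5] ang [ 0.002  -0.001  -0.0001]
```

View pics/w4.png

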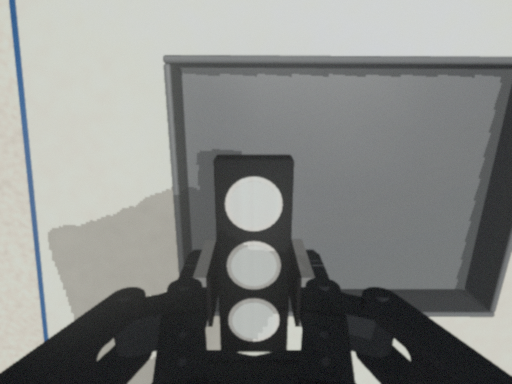

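Run:
```python
from h import *
c=pickle.load(open('pics/w4.pkl','rb'))
for q in [(165,58),(181,250),(176,66)]: 
    w=ray(c,*q,40)[:2]-[542.5,172]; a=.11; R=np.array([[np.cos(a),np.sin(a)],[-np.sin(a),np.cos(a)]]); print(q,ray(c,*q,40).round(1),'trayframe',(R@w).round(1))
```

```text
(165, 58) [625.8 309.7  40. ] trayframe [ 97.9 127.7]
(181, 250) [490.3 293.4  40. ] trayframe [-38.5 126.4]
(176, 66) [621.8 302.4  40. ] trayframe [ 93.2 120.9]
```

```bash
python3 -m inch '[{"dp":[0,0,15],"angular":[0,0,0],"fingers":200},{"dp":[0,0,45],"angular":[0,0,0],"fingers":200},{"dp":[0,0,75],"angular":[0,0,0],"fingers":200},{"dp":[0,0,95],"angular":[0,0,0],"fingers":200},{"dp":[0,0,103],"angular":[0,0,0],"fingers":200},{"dp":[0,0,106],"angular":[0,0,0],"fingers":200},{"dp":[0,0,108],"angular":[0,0,0],"fingers":200},{"dp":[0,0,108],"angular":[0,0,0],"fingers":200},{"dp":[0,0,108],"angular":[0,0,0],"fingers":200}]';  python3 -c "
from h import *
go([534,243,6],-1.461)"
```

```text
clock: 7.18
eef_pos: [535.4, 244.3, 13.6]
tcp_rot: [-3.14, 0.001, -1.461]
contact_force: [0.1, -0.2, -0.7]
opening: 0.381
t 7.18 at [535.4 244.3  13.6] [-3.140e+00  1.000e-03 -1.461e+00] op 0.381 F [ 0.1 -0.2 -0.7]
dp [1.2 1.6 7.6] ang [-0.0018  0.0006 -0.0003]
```

```bash
python3 -m inch '[{"dp":[0,0,2],"angular":[0,0,0],"fingers":200},{"dp":[0,0,3],"angular":[0,0,0],"fingers":200},{"dp":[0,0,4],"angular":[0,0,0],"fingers":200},{"dp":[0,0,5],"angular":[0,0,0],"fingers":200},{"dp":[0,0,5],"angular":[0,0,0],"fingers":200},{"dp":[0,0,5],"angular":[0,0,0],"fingers":200}]'
```

```text
clock: 7.68
eef_pos: [534.4, 244.2, 7.3]
tcp_rot: [3.141, -0.0, -1.461]
contact_force: [-0.3, 0.3, -0.8]
opening: 0.383
```

```bash
python3 -m inch '[{"dp":[0,0,0.5],"angular":[0,0,0],"fingers":200},{"dp":[0,0,1],"angular":[0,0,0],"fingers":200},{"dp":[0,0,1.5],"angular":[0,0,0],"fingers":200},{"dp":[0,0,1.5],"angular":[0,0,0],"fingers":200},{"dp":[0,0,1.5],"angular":[0,0,0],"fingers":200}]'
```

```text
clock: 8.1
eef_pos: [534.5, 244.2, 5.8]
tcp_rot: [3.142, 0.0, -1.461]
contact_force: [-0.7, 0.1, -0.5]
opening: 0.384
```

```bash
python3 -m inch '[{"dp":[0,0,0.5],"angular":[0,0,0],"fingers":200},{"dp":[0,0,0.9],"angular":[0,0,0],"fingers":200},{"dp":[0,0,1.2],"angular":[0,0,0],"fingers":200},{"dp":[0,0,1.2],"angular":[0,0,0],"fingers":200}]'
```

```text
clock: 8.43
eef_pos: [534.6, 244.2, 5.7]
tcp_rot: [-3.142, 0.0, -1.461]
contact_force: [-5.0, -2.1, 13.3]
opening: 0.383
```

The slider is in contact with the tray floor. Releasing it.

```bash
python3 -m inch '[{"dp":[0,0,-0.3],"angular":[0,0,0],"fingers":130},{"dp":[0,0,-0.3],"angular":[0,0,0],"fingers":100},{"dp":[0,0,-0.3],"angular":[0,0,0],"fingers":100},{"dp":[0,0,-0.3],"angular":[0,0,0],"fingers":100},{"dp":[0,0,-10],"angular":[0,0,0],"fingers":100},{"dp":[0,0,-30],"angular":[0,0,0],"fingers":100},{"dp":[0,0,-65],"angular":[0,0,0],"fingers":60},{"dp":[0,0,-105],"angular":[0,0,0],"fingers":0},{"dp":[0,0,-120],"angular":[0,0,0],"fingers":0}]';  python3 look.py w5; python3 -c "
from h import *
go([574.8,-360.5,120],-1.57)"
```

```text
clock: 9.18
eef_pos: [536.6, 245.1, 130.0]
tcp_rot: [-3.136, 0.002, -1.461]
contact_force: [0.9, 1.5, -0.3]
opening: 0.989
[536.6 245.1 130. ] 0.284
bench z 1.4
px [365. 136.] h 40.5 rect [564.6 174.3] [156.7 260.6] 6.4 top c [570.3 175.1] d [163.7 272.8]
px [254. 188.] h 18.3 rect [533.1 245.9] [115.8  60. ] 14.7 top c [535.4 242.9] d [102.6  43.7]
t 9.23 at [537.6 245.6 131.4] [-3.134e+00  3.000e-03 -1.461e+00] op 1.0 F [0.7 0.5 2.2]
dp [606.5  29.5   9.6] ang [-0.0079  0.0031  0.109 ]
```

View pics/w5.png

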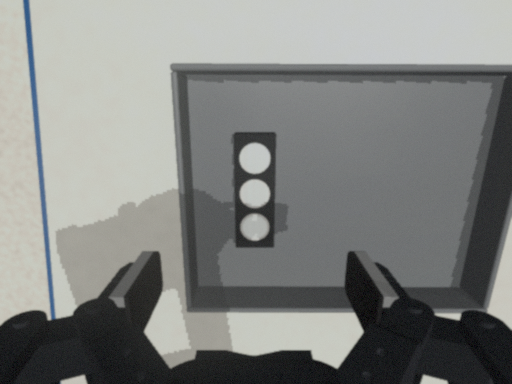

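The slider is flat in the tray at (254,188). Now to the short objective.

```bash
python3 -m inch '[{"dp":[20,1,0],"angular":[0,0,0],"fingers":0},{"dp":[60,3,2],"angular":[0,0,0],"fingers":0},{"dp":[101,5,5],"angular":[0,0,0],"fingers":0},{"dp":[142,7,8],"angular":[0,0,0],"fingers":0},{"dp":[183,9,8],"angular":[0,0,0],"fingers":0},{"dp":[224,11,8],"angular":[0,0,0],"fingers":0},{"dp":[265,13,8],"angular":[0,0,0],"fingers":0},{"dp":[306,15,8],"angular":[0,0,0],"fingers":0},{"dp":[347,17,8],"angular":[0,0,0],"fingers":0},{"dp":[388,19,8],"angular":[0,0,0],"fingers":0},{"dp":[429,21,8],"angular":[0,0,0],"fingers":0},{"dp":[470,23,8],"angular":[0,0,0],"fingers":0}]' 40; python3 -c "
from h import *
go([574.8,-360.5,120],-1.461)"
```

```text
clock: 10.23
eef_pos: [562.8, -227.6, 117.1]
tcp_rot: [-3.141, -0.0, -1.461]
contact_force: [0.8, 0.5, -0.2]
opening: 1.002
t 10.23 at [ 562.8 -227.6  117.1] [-3.141 -0.    -1.461] op 1.002 F [ 0.8  0.5 -0.2]
dp [133.4   2.6  -2.9] ang [-0.0001 -0.     -0.0001]
```

```bash
python3 -m inch '[{"dp":[40,1,0],"angular":[0,0,0],"fingers":0},{"dp":[80,2,0],"angular":[0,0,0],"fingers":0},{"dp":[110,2.5,0],"angular":[0,0,0],"fingers":0},{"dp":[127,2.5,0],"angular":[0,0,0],"fingers":0},{"dp":[133,2.5,0],"angular":[0,0,0],"fingers":0},{"dp":[133,2.5,0],"angular":[0,0,0],"fingers":0},{"dp":[133,2.5,0],"angular":[0,0,0],"fingers":0}]'; python3 look.py w6;python3 -c "
from h import *
go([574.8,-360.5,2],-1.461)"
```

```text
clock: 10.82
eef_pos: [575.0, -356.6, 116.4]
tcp_rot: [3.141, 0.001, -1.461]
contact_force: [-1.2, 0.4, -0.3]
opening: 1.003
[ 575.  -356.6  116.4] 0.017
bench z 0.2
px [ 84. 179.] h 46.8 rect [ 578.6 -233.2] [43.  43.1] 13.5 top c [ 578.6 -233.2] d [44.3 44.4]
px [257. 197.] h 42.7 rect [ 575.7 -360.2] [31.3 31.5] 7.5 top c [ 575.1 -360.3] d [13.5 13.4]
t 10.87 at [ 575.  -356.1  116.5] [ 3.141e+00  1.000e-03 -1.460e+00] op 0.999 F [ 0.7 -0.3 -0.3]
dp [  4.4   0.6 114.5] ang [0.0008 0.0011 0.0009]
```

View pics/w6.png

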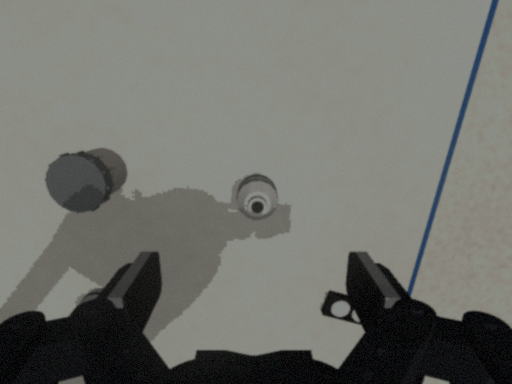

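The objective at (257,197) measures (575.3, -360.3), matching the earlier figure. Descending.

```bash
python3 -m inch '[{"dp":[2,0,20],"angular":[0,0,0],"fingers":0},{"dp":[4,0,50],"angular":[0,0,0],"fingers":0},{"dp":[4,0,75],"angular":[0,0,0],"fingers":0},{"dp":[4,0,95],"angular":[0,0,0],"fingers":0},{"dp":[4,0,105],"angular":[0,0,0],"fingers":0},{"dp":[4,0,108],"angular":[0,0,0],"fingers":0},{"dp":[4,0,108],"angular":[0,0,0],"fingers":0},{"dp":[4,0,108],"angular":[0,0,0],"fingers":0}]'; python3 -c "
from h import *
go([575.2,-360.4,2],-1.461)"
```

```text
clock: 11.53
eef_pos: [576.5, -361.8, 9.9]
tcp_rot: [-3.141, -0.001, -1.46]
contact_force: [-0.2, -0.1, 0.4]
opening: 0.999
t 11.53 at [ 576.5 -361.8    9.9] [-3.141e+00 -1.000e-03 -1.460e+00] op 0.999 F [-0.2 -0.1  0.4]
dp [-1.5  1.2  7.9] ang [-0.001  -0.0008  0.0007]
```

```bash
python3 -m inch '[{"dp":[-1.2,1,4],"angular":[0,0,0],"fingers":0},{"dp":[-1.2,1,7],"angular":[0,0,0],"fingers":60},{"dp":[-1.2,1,7],"angular":[0,0,0],"fingers":110},{"dp":[-1.2,1,7],"angular":[0,0,0],"fingers":140},{"dp":[-1.2,1,7],"angular":[0,0,0],"fingers":170},{"dp":[-1.2,1,7],"angular":[0,0,0],"fingers":200},{"dp":[-1.2,1,7],"angular":[0,0,0],"fingers":200},{"dp":[-1.2,1,7],"angular":[0,0,0],"fingers":200},{"dp":[-1.2,1,7],"angular":[0,0,0],"fingers":200},{"dp":[-1.2,1,7],"angular":[0,0,0],"fingers":200}]' 40; python3 -c "
from h import *
go([575.2,-360.4,2],-1.461)"
```

```text
clock: 12.37
eef_pos: [574.8, -361.1, 2.2]
tcp_rot: [-3.141, -0.0, -1.461]
contact_force: [-1.4, -0.5, 4.7]
opening: 0.359
t 12.37 at [ 574.8 -361.1    2.2] [-3.141 -0.    -1.461] op 0.359 F [-1.4 -0.5  4.7]
dp [-0.6 -0.5  0.2] ang [-0.0004 -0.0004  0.    ]
```

```bash
python3 -m inch '[{"dp":[0,0,-5],"angular":[0,0,0],"fingers":200},{"dp":[0,0,-20],"angular":[0,0,0],"fingers":200},{"dp":[0,0,-50],"angular":[0,0,0],"fingers":200},{"dp":[0,0,-85],"angular":[0,0,0],"fingers":200},{"dp":[0,0,-120],"angular":[0,0,0],"fingers":200},{"dp":[0,0,-120],"angular":[0,0,0],"fingers":200}]'; python3 look.py w7 | head -1; python3 -c "
from h import *
go([572,169.3,122],-1.461)"
```

```text
clock: 12.87
eef_pos: [578.3, -363.2, 130.3]
tcp_rot: [-3.133, -0.007, -1.461]
contact_force: [2.1, -0.8, 0.4]
opening: 0.358
[ 578.3 -363.2  130.3] 0.091
t 12.92 at [ 577.2 -362.5  127.3] [-3.135 -0.005 -1.461] op 0.356 F [-0.1 -0.1 -0.8]
dp [-529.1  -53.1    2.8] ang [-0.0066 -0.0052  0.    ]
```

View pics/w7.png

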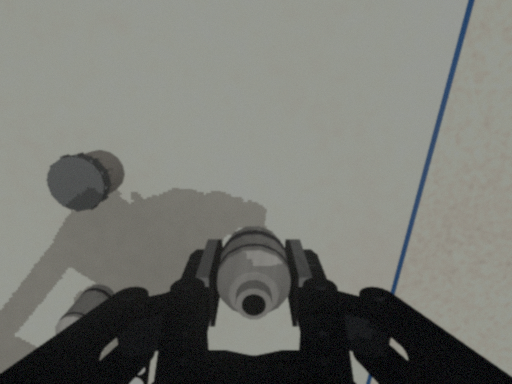

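The objective is held upright at (254,275). Carrying it.

```bash
python3 -m inch '[{"dp":[-15,-2,0],"angular":[0,0,0],"fingers":200},{"dp":[-45,-5,0],"angular":[0,0,0],"fingers":200},{"dp":[-85,-9,0],"angular":[0,0,0],"fingers":200},{"dp":[-125,-13,0],"angular":[0,0,0],"fingers":200},{"dp":[-165,-17,0],"angular":[0,0,0],"fingers":200},{"dp":[-205,-21,0],"angular":[0,0,0],"fingers":200},{"dp":[-245,-25,0],"angular":[0,0,0],"fingers":200},{"dp":[-285,-29,0],"angular":[0,0,0],"fingers":200},{"dp":[-325,-33,0],"angular":[0,0,0],"fingers":200},{"dp":[-365,-37,0],"angular":[0,0,0],"fingers":200},{"dp":[-405,-41,0],"angular":[0,0,0],"fingers":200},{"dp":[-440,-45,0],"angular":[0,0,0],"fingers":200}]'; python3 -c "
from h import *
go([572,169.3,120],-1.461)"
```

```text
clock: 13.92
eef_pos: [569.0, 84.2, 120.6]
tcp_rot: [3.139, 0.0, -1.461]
contact_force: [0.3, -0.3, -1.2]
opening: 0.358
t 13.92 at [569.   84.2 120.6] [ 3.139  0.    -1.461] op 0.358 F [ 0.3 -0.3 -1.2]
dp [-84.3 -12.3   0.6] ang [0.0026 0.0003 0.0004]
```

```bash
python3 -m inch '[{"dp":[-35,-5,0],"angular":[0,0,0],"fingers":200},{"dp":[-65,-9,0],"angular":[0,0,0],"fingers":200},{"dp":[-80,-11,0],"angular":[0,0,0],"fingers":200},{"dp":[-84,-12,0],"angular":[0,0,0],"fingers":200},{"dp":[-84,-12,10],"angular":[0,0,0],"fingers":200},{"dp":[-84,-12,35],"angular":[0,0,0],"fingers":200},{"dp":[-84,-12,65],"angular":[0,0,0],"fingers":200},{"dp":[-84,-12,87],"angular":[0,0,0],"fingers":200},{"dp":[-84,-12,98],"angular":[0,0,0],"fingers":200},{"dp":[-84,-12,102],"angular":[0,0,0],"fingers":200},{"dp":[-84,-12,104],"angular":[0,0,0],"fingers":200},{"dp":[-84,-12,104],"angular":[0,0,0],"fingers":200}]'; python3 -c "
from h import *
go([572,169.3,7],-1.461)"
```

```text
clock: 14.92
eef_pos: [574.2, 165.7, 18.0]
tcp_rot: [-3.141, -0.0, -1.462]
contact_force: [0.4, -0.1, -0.4]
opening: 0.36
t 14.92 at [574.2 165.7  18. ] [-3.141 -0.    -1.462] op 0.36 F [ 0.4 -0.1 -0.4]
dp [-3.8  1.8 11. ] ang [-0.0003 -0.     -0.0006]
```

```bash
python3 -m inch '[{"dp":[0,0,3],"angular":[0,0,0],"fingers":200},{"dp":[0,0,6],"angular":[0,0,0],"fingers":200},{"dp":[0,0,8],"angular":[0,0,0],"fingers":200},{"dp":[0,0,9],"angular":[0,0,0],"fingers":200},{"dp":[0,0,9],"angular":[0,0,0],"fingers":200},{"dp":[0,0,9],"angular":[0,0,0],"fingers":200}]'
```

```text
clock: 15.42
eef_pos: [573.9, 166.3, 8.8]
tcp_rot: [-3.141, 0.0, -1.461]
contact_force: [0.3, -0.1, -0.9]
opening: 0.356
```

```bash
python3 -m inch '[{"dp":[0,0,0.6],"angular":[0,0,0],"fingers":200},{"dp":[0,0,1.2],"angular":[0,0,0],"fingers":200},{"dp":[0,0,1.8],"angular":[0,0,0],"fingers":200},{"dp":[0,0,1.8],"angular":[0,0,0],"fingers":200},{"dp":[0,0,1.8],"angular":[0,0,0],"fingers":200}]'
```

```text
clock: 15.83
eef_pos: [573.9, 166.3, 7.1]
tcp_rot: [-3.141, 0.0, -1.461]
contact_force: [-0.9, -0.2, 3.3]
opening: 0.361
```

There's contact at the expected height. Releasing and rising.

```bash
python3 -m inch '[{"dp":[0,0,0.2],"angular":[0,0,0],"fingers":150},{"dp":[0,0,0],"angular":[0,0,0],"fingers":120},{"dp":[0,0,0],"angular":[0,0,0],"fingers":100},{"dp":[0,0,0],"angular":[0,0,0],"fingers":100},{"dp":[0,0,-3],"angular":[0,0,0],"fingers":100},{"dp":[0,0,-20],"angular":[0,0,0],"fingers":100},{"dp":[0,0,-50],"angular":[0,0,0],"fingers":80},{"dp":[0,0,-90],"angular":[0,0,0],"fingers":0},{"dp":[0,0,-120],"angular":[0,0,0],"fingers":0},{"dp":[0,0,-120],"angular":[0,0,0],"fingers":0}]';  python3 look.py w8; python3 -c "
from h import *
go([463,-91,150],-1.461)"
```

```text
clock: 16.67
eef_pos: [577.5, 167.3, 133.4]
tcp_rot: [-3.132, 0.002, -1.461]
contact_force: [1.6, 0.6, 0.3]
opening: 1.001
[577.5 167.3 133.4] 0.09
bench z 0.7
px [235. 162.] h 40.5 rect [579.6 176. ] [125.  260.1] 6.2 top c [587.1 176.8] d [135.7 268.5]
px [161. 208.] h 18.3 rect [548.9 247.5] [81.1 44.8] 9.3 top c [549.7 244. ] d [74.4 41.2]
px [255. 197.] h 47.5 rect [568.7 165.6] [41.4 47.2] 81.2 top c [574.7 165. ] d [13.3 13.4]
t 16.72 at [576.2 166.9 130.6] [-3.135e+00  1.000e-03 -1.461e+00] op 1.0 F [ 0.2  0.4 -0.8]
dp [243.9 140.6 -20.6] ang [-0.0067  0.0011 -0.    ]
```

View pics/w8.png

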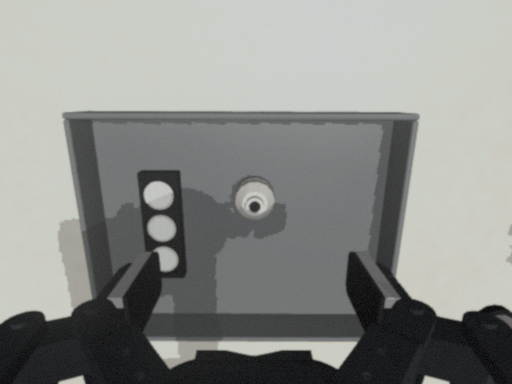

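The objective stands upright in the tray at (255,197), with its top at z 47.5. On to the eyepiece.

```bash
python3 -m inch '[{"dp":[15,8,-5],"angular":[0,0,0],"fingers":0},{"dp":[45,26,-10],"angular":[0,0,0],"fingers":0},{"dp":[80,46,-15],"angular":[0,0,0],"fingers":0},{"dp":[115,66,-15],"angular":[0,0,0],"fingers":0},{"dp":[150,86,-15],"angular":[0,0,0],"fingers":0},{"dp":[185,106,-15],"angular":[0,0,0],"fingers":0},{"dp":[215,124,-15],"angular":[0,0,0],"fingers":0},{"dp":[235,136,-15],"angular":[0,0,0],"fingers":0},{"dp":[244,141,-15],"angular":[0,0,0],"fingers":0},{"dp":[244,141,-15],"angular":[0,0,0],"fingers":0},{"dp":[244,141,-15],"angular":[0,0,0],"fingers":0}]'; python3 look.py w9; python3 -c "
from h import *
go([463,-91,100],-1.461)"
```

```text
clock: 17.63
eef_pos: [459.9, -91.8, 141.3]
tcp_rot: [3.141, 0.001, -1.463]
contact_force: [-0.4, -0.5, 0.3]
opening: 0.998
[459.9 -91.8 141.3] 0.031
bench z 0.5
px [ 79. 106.] h 40.4 rect [519.1  87.8] [136.1  99.6] 6.1 top c [516.5  70.6] d [135.7  77.8]
px [288.  45.] h 27.0 rect [ 571.1 -104.8] [46.2 80.3] 80.2 top c [ 569.1 -107.2] d [75.6 53.6]
px [463.  56.] h 46.9 rect [ 578.6 -232. ] [42.8 43. ] 13.1 top c [ 579. -232.] d [43.8 43.2]
px [252. 187.] h 57.2 rect [465.8 -91.2] [34.1 39.4] 5.7 top c [463.1 -91.2] d [29.1 29.3]
px [411. 220.] h 64.5 rect [ 451.6 -226. ] [29.5 32.1] 60.3 top c [ 451.  -227.1] d [14.1 13.7]
t 17.68 at [460.4 -91.3 141.5] [ 3.141  0.    -1.462] op 1.002 F [-0.2  1.1  0.6]
dp [-0.  -2.7 41.5] ang [ 0.0006  0.0005 -0.0005]
```

View pics/w9.png

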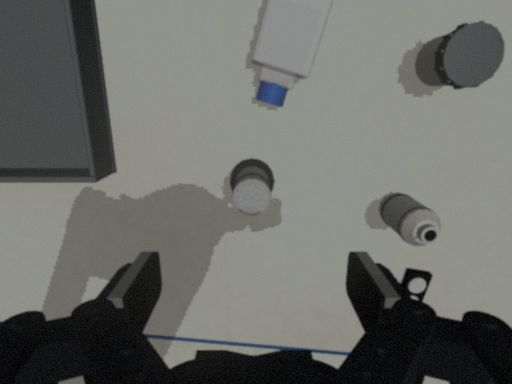

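The eyepiece at (252,187) measures (463.1, -91.2), with its top at 57. Descending.

```bash
python3 -m inch '[{"dp":[0,-2,15],"angular":[0,0,0],"fingers":0},{"dp":[0,-2.7,45],"angular":[0,0,0],"fingers":0},{"dp":[0,-2.7,75],"angular":[0,0,0],"fingers":0},{"dp":[0,-2.7,100],"angular":[0,0,0],"fingers":0},{"dp":[0,-2.7,115],"angular":[0,0,0],"fingers":0},{"dp":[0,-2.7,122],"angular":[0,0,0],"fingers":0},{"dp":[0,-2.7,124],"angular":[0,0,0],"fingers":0},{"dp":[0,-2.7,124],"angular":[0,0,0],"fingers":0},{"dp":[0,-2.7,124],"angular":[0,0,0],"fingers":0}]'; python3 -c "
from h import *
go([463,-91.2,15],-1.461)"
```

```text
clock: 18.43
eef_pos: [463.9, -91.2, 18.6]
tcp_rot: [-3.14, -0.0, -1.46]
contact_force: [-0.7, -0.2, -0.1]
opening: 1.0
t 18.43 at [463.9 -91.2  18.6] [-3.14 -0.   -1.46] op 1.0 F [-0.7 -0.2 -0.1]
dp [-0.1  0.9  3.6] ang [-0.0011 -0.0003  0.0007]
```

```bash
python3 -m inch '[{"dp":[0,0.6,2],"angular":[0,0,0],"fingers":60},{"dp":[0,0.6,3],"angular":[0,0,0],"fingers":110},{"dp":[0,0.6,3],"angular":[0,0,0],"fingers":140},{"dp":[0,0.6,3],"angular":[0,0,0],"fingers":170},{"dp":[0,0.6,3],"angular":[0,0,0],"fingers":205},{"dp":[0,0.6,3],"angular":[0,0,0],"fingers":205},{"dp":[0,0.6,3],"angular":[0,0,0],"fingers":205},{"dp":[0,0.6,3],"angular":[0,0,0],"fingers":205},{"dp":[0,0.6,3],"angular":[0,0,0],"fingers":205}]' 40; python3 -m inch '[{"dp":[0,0,-5],"angular":[0,0,0],"fingers":205},{"dp":[0,0,-20],"angular":[0,0,0],"fingers":205},{"dp":[0,0,-50],"angular":[0,0,0],"fingers":205},{"dp":[0,0,-85],"angular":[0,0,0],"fingers":205},{"dp":[0,0,-115],"angular":[0,0,0],"fingers":205},{"dp":[0,0,-115],"angular":[0,0,0],"fingers":205}]'; python3 look.py w10 | head -1; python3 -c "
from h import *
go([519,103,130],-1.461)"
```

```text
clock: 19.18
eef_pos: [462.6, -91.6, 15.3]
tcp_rot: [-3.141, -0.0, -1.461]
contact_force: [-1.6, 0.3, 5.5]
opening: 0.344
clock: 19.68
eef_pos: [465.7, -92.2, 135.3]
tcp_rot: [-3.134, -0.003, -1.461]
contact_force: [0.3, 0.0, -0.5]
opening: 0.34
[465.7 -92.2 135.3] 0.113
t 19.73 at [464.6 -92.  133. ] [-3.136e+00 -2.000e-03 -1.461e+00] op 0.339 F [-0.6 -0.  -1. ]
dp [-187.9  -75.4    3.1] ang [-0.006  -0.0019 -0.0001]
```

View pics/w10.png

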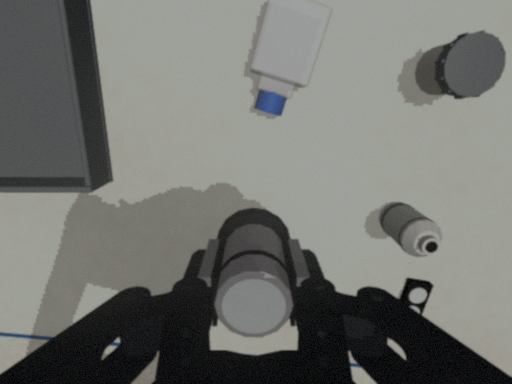

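The eyepiece is held upright at (254,270). Carrying it.

```bash
python3 -m inch '[{"dp":[-12,-5,0],"angular":[0,0,0],"fingers":205},{"dp":[-40,-16,0],"angular":[0,0,0],"fingers":205},{"dp":[-75,-30,0],"angular":[0,0,0],"fingers":205},{"dp":[-110,-44,0],"angular":[0,0,0],"fingers":205},{"dp":[-145,-58,0],"angular":[0,0,0],"fingers":205},{"dp":[-172,-69,0],"angular":[0,0,0],"fingers":205},{"dp":[-185,-74,0],"angular":[0,0,0],"fingers":205},{"dp":[-188,-75,0],"angular":[0,0,0],"fingers":205},{"dp":[-188,-75,10],"angular":[0,0,0],"fingers":205},{"dp":[-188,-75,35],"angular":[0,0,0],"fingers":205},{"dp":[-188,-75,60],"angular":[0,0,0],"fingers":205},{"dp":[-188,-75,75],"angular":[0,0,0],"fingers":205}]'; python3 -c "
from h import *
go([519,103,21],-1.461)"
```

```text
clock: 20.73
eef_pos: [514.2, 101.6, 51.9]
tcp_rot: [3.138, -0.001, -1.462]
contact_force: [-1.1, -0.2, -1.3]
opening: 0.339
t 20.73 at [514.2 101.6  51.9] [ 3.138e+00 -1.000e-03 -1.462e+00] op 0.339 F [-1.1 -0.2 -1.3]
dp [-0.9 -5.  30.9] ang [ 0.0035 -0.0007 -0.001 ]
```

```bash
python3 -m inch '[{"dp":[0,-2,8],"angular":[0,0,0],"fingers":205},{"dp":[0,-3,15],"angular":[0,0,0],"fingers":205},{"dp":[0,-3,19],"angular":[0,0,0],"fingers":205},{"dp":[0,-3,21],"angular":[0,0,0],"fingers":205},{"dp":[0,-3,21],"angular":[0,0,0],"fingers":205},{"dp":[0,-3,21],"angular":[0,0,0],"fingers":205}]'; python3 -c "
from h import *
go([519,103,20.5],-1.461)"
```

```text
clock: 21.23
eef_pos: [519.8, 103.8, 34.4]
tcp_rot: [-3.141, 0.0, -1.461]
contact_force: [-0.4, -0.6, -0.5]
opening: 0.342
t 21.23 at [519.8 103.8  34.4] [-3.141  0.    -1.461] op 0.342 F [-0.4 -0.6 -0.5]
dp [ 0.8  0.9 13.9] ang [-0.001   0.     -0.0001]
```

```bash
python3 -m inch '[{"dp":[0,0,4],"angular":[0,0,0],"fingers":205},{"dp":[0,0,8],"angular":[0,0,0],"fingers":205},{"dp":[0,0,10],"angular":[0,0,0],"fingers":205},{"dp":[0,0,11],"angular":[0,0,0],"fingers":205},{"dp":[0,0,11],"angular":[0,0,0],"fingers":205},{"dp":[0,0,11],"angular":[0,0,0],"fingers":205}]'
```

```text
clock: 21.73
eef_pos: [519.4, 103.9, 22.8]
tcp_rot: [3.141, -0.0, -1.461]
contact_force: [0.2, 0.1, -0.7]
opening: 0.343
```

```bash
python3 -m inch '[{"dp":[0,0,0.7],"angular":[0,0,0],"fingers":205},{"dp":[0,0,1.4],"angular":[0,0,0],"fingers":205},{"dp":[0,0,2],"angular":[0,0,0],"fingers":205},{"dp":[0,0,2.4],"angular":[0,0,0],"fingers":205},{"dp":[0,0,2.4],"angular":[0,0,0],"fingers":205},{"dp":[0,0,2.4],"angular":[0,0,0],"fingers":205}]'
```

```text
clock: 22.23
eef_pos: [519.4, 103.9, 20.5]
tcp_rot: [3.141, -0.0, -1.461]
contact_force: [-0.3, 0.5, -1.2]
opening: 0.343
```

```bash
python3 -m inch '[{"dp":[0,0,0.4],"angular":[0,0,0],"fingers":205},{"dp":[0,0,0.7],"angular":[0,0,0],"fingers":205},{"dp":[0,0,0.7],"angular":[0,0,0],"fingers":205}]'
```

```text
clock: 22.48
eef_pos: [519.5, 103.9, 20.3]
tcp_rot: [-3.141, -0.0, -1.461]
contact_force: [-3.0, 0.5, 7.3]
opening: 0.341
```

Contact again. Release, rise and check.

```bash
python3 -m inch '[{"dp":[0,0,-0.2],"angular":[0,0,0],"fingers":150},{"dp":[0,0,-0.2],"angular":[0,0,0],"fingers":120},{"dp":[0,0,-0.2],"angular":[0,0,0],"fingers":100},{"dp":[0,0,-0.2],"angular":[0,0,0],"fingers":100},{"dp":[0,0,-3],"angular":[0,0,0],"fingers":100},{"dp":[0,0,-20],"angular":[0,0,0],"fingers":100},{"dp":[0,0,-50],"angular":[0,0,0],"fingers":80},{"dp":[0,0,-90],"angular":[0,0,0],"fingers":40},{"dp":[0,0,-130],"angular":[0,0,0],"fingers":0},{"dp":[0,0,-150],"angular":[0,0,0],"fingers":0},{"dp":[0,0,-150],"angular":[0,0,0],"fingers":0},{"dp":[0,0,-150],"angular":[0,0,0],"fingers":0}]';  python3 look.py w11
python3 - <<'E'
from h import *
from rig import vision
p,d=vision.grab_frame('scene'); cv2.imwrite('pics/scene1.png',p)
p,d=vision.grab_frame('side'); cv2.imwrite('pics/side1.png',cv2.convertScaleAbs(cv2.resize(p[90:340,170:400],None,fx=2.4,fy=2.4,interpolation=cv2.INTER_CUBIC),alpha=1.5))
E
```

```text
clock: 23.48
eef_pos: [520.2, 104.0, 171.1]
tcp_rot: [-3.139, 0.0, -1.461]
contact_force: [-0.3, 0.5, 0.2]
opening: 1.0
[520.2 104.  171.1] 0.039
bench z 4.0
px [151. 128.] h 40.4 rect [544.2 172.4] [196.5 260.8] 6.3 top c [545.4 172.6] d [219.4 278.7]
px [108. 144.] h 18.3 rect [533.8 245.6] [118.8  50.7] 4.3 top c [535.4 242.6] d [102.  44.]
px [191. 115.] h 47.6 rect [573.5 162.1] [41.9 52.7] 24.3 top c [574.2 164.9] d [13.8 13.7]
px [479. 144.] h 26.9 rect [ 572.2 -104.2] [47.5 81.9] 80.5 top c [ 573.4 -103.9] d [84.6 49. ]
px [254. 182.] h 62.3 rect [516.2  97.8] [62. 51.] 18.9 top c [519.9 102.7] d [29.4 29.3]
```

View pics/w11.png

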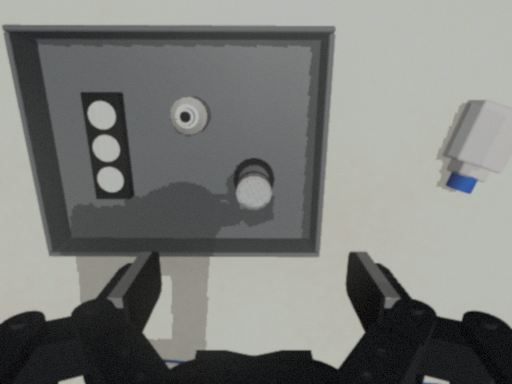

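View pics/side1.png

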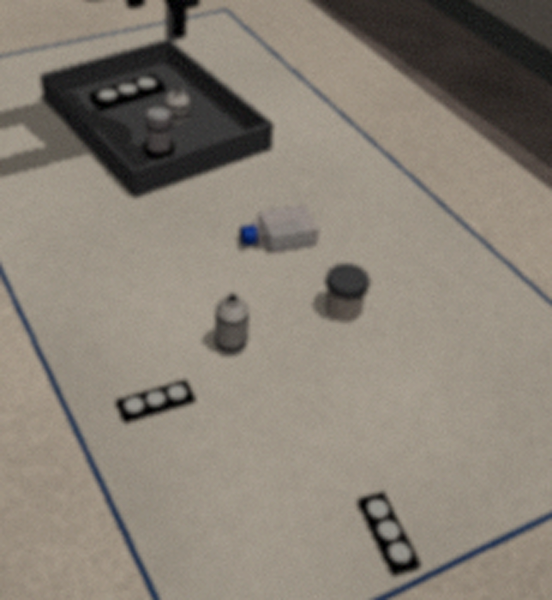

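All three parts are in the tray and standing or lying as asked, at wrist-picture (106,145), (189,115) and (254,182). The long objective, flask, pot and small sliders are still in their places in the side view.

```bash
python3 -c "
from rig import sign_off
print(sign_off())"
```

```text
the job is handed in; nothing more can be done
None
```

The largest slider, the short objective and the eyepiece are all in the grey tray, and the job is handed in at about 23.6 s of the 72 s allowed. Each was lowered until the wrist force showed it touching the tray floor (about 13, 3 and 7 N) and only then released.

| Part | Position in x, y (mm) | Top height (mm) | Expected top on the tray floor (mm) |
|---|---|---|---|
| Slider, lying flat | 535, 243 | 18.3 | 17 |
| Short objective, upright | 574, 165 | 47.6 | 47 |
| Eyepiece, upright | 520, 103 | 62.3 | 61 |

- **Separation:** the last pictures show the three parts well apart from each other.
- **Parts to leave:** the long objective, flask, pot and two small sliders look unmoved in the final side view. I did not re-measure the long objective, pot or small sliders after the last placing.
- **Flask reading:** its final measured point read a few millimetres off the earlier ones. The earlier views saw it only partly or at the edge of the picture, and the arm never went near it.
- **Checks:** none failed, and no check readings disagreed beyond a few millimetres.

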